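# Load the carrier into the test bay and bolt it in

### The job

Put the green breadboard carrier into the blue test bay: with its white breadboard end first, slide it along the lane under the overhanging lips of the rails until it is fully home against the stop beneath the grey hood. Then slide the red-knobbed bolt fully shut across the lane behind it, let go, and leave the other things on the bench where they are.

Things in the scene. Friction and masses are not known exactly. Their poses are not given: they have to be found in the camera images.
- bay: Test bay fixed to the bench: blue base plate 300 (x) x 170 (y) x 8 mm; its top is the bed. Origin: centre of its underside, on the bench. +x points into the bay, towards the grey hood; +y to the side of the red bolt knob. A straight lane along x, centred on y = 0, leads from the open front (-x) to the stop
- bay_mouth (a point): Middle of the rails' front end, on the bed: bay (-40, 0, 8) mm. Aluminium rails run x = -40 to 128, 98 mm apart. Each has a lip over the lane: underside 12 mm above the bed, top at bay z = 26, leaving an open slot y = -37 to 37. In front, yellow ears (x = -105 to -66, 14 mm above the bed) funnel from 125 to 98 mm wide
- bay_stop (a point): Middle of the stop wall, on the bed: bay (128, 0, 8) mm. It is inside the grey hood, which bridges the lane from x = 70 to 150 mm, 150 mm wide (y), underside at bay z = 36 mm, top at z = 60 mm
- carrier: Loose green plate 170 (x) x 90 (y) x 8 mm, 0.25 to 0.5 kg, flat on the bench left or right of the bay. Origin: centre of its underside, z up. White breadboard (50 x 55 mm, top z = 17 mm) on its +x end, the nose. Red and black terminals (16 mm diameter, top z = 28 mm) on the tail at x = -65, y = +/-20 mm
- carrier_nose (a point): Middle of the carrier's front (nose) edge, on its underside: carrier (85, 0, 0) mm
- carrier_grip (a point): In the carrier's black upright grip block, 16 mm below its top: carrier (-15, 0, 42) mm. The block is 36 (x) x 20 (y) mm, z = 8 to 58 mm, centred at x = -15, y = 0
- bolt (a joint): Steel cross-bolt of the bay, sliding along the bay's -y across the lane at bay x = -60 to -48 mm, z = 9.5 to 21.5 mm. 0 = drawn back, clear of the lane; 0.070 m = fully shut, its end 4 mm past the lane's middle. A carrier against the stop has its tail 6 mm clear of it. Stays where left, friction 1.2 N
- bolt_knob (a point): On the axis of the bolt's red upright knob (22 mm diameter, bay z = 20 to 66 mm), 14 mm below its top. At joint 0 it is at bay x = -54, y = 115 mm; shut at y = 45 mm
- meter: Bystander: orange hand-held multimeter, 150 x 75 x 34 mm, lying flat (dial 6 mm proud); origin at the centre of its underside
- breadboard: Bystander: spare bare white breadboard, 83 x 55 x 9 mm, lying flat; origin at the centre of its underside
- spool: Bystander: grey solder spool, 60 mm diameter, 45 mm tall; origin at the centre of its underside
- screwdriver: Bystander: yellow-handled screwdriver lying flat, 170 mm long
- flux: Bystander: amber flux bottle, 48 mm diameter, 110 mm tall; origin at the centre of its underside
- partsbin: Bystander: open blue parts bin, 120 x 90 x 45 mm; origin at the centre of its underside
- mug: Bystander: white mug, 76 mm diameter, 90 mm tall; origin at the centre of its underside
There are look-alikes about, which are no part of the job. Several things look just like the carrier: the one meant starts farthest from the robot's base.

How it is judged:
On the way, in this order (a step that is already met when the one before it is completed fails the run):
1. the carrier is in the lane, breadboard end first, flat on the bed and home against the stop (within 8 mm), the bolt not yet shut (x of carrier_nose in the frame of bay above 0.12 m and y of carrier_nose in the frame of bay between -0.007 and 0.007 m and z of carrier_nose in the frame of bay between 0.003 and 0.014 m and angle between the x axis of carrier and the x axis of bay, either way round below 0.08 rad), for 0.2 s.
2. the bolt is shut behind it (at least 0.062 m) (all of step 1 and value of joint bolt above 0.062 m), for 0.2 s.
At the end, for the whole second after the job is handed in: The carrier lies in the lane with its nose within 8 mm of the stop, within 7 mm of the lane's middle, flat on the bed (underside -5 to +6 mm from it), aligned with the lane within 0.08 rad, and at rest; the bolt is at 0.062 m or more (all of step 2 and linear speed of carrier below 0.02 m/s); the robot touches nothing.
It fails at once if another thing on the bench (multimeter, spare breadboard, spool, screwdriver, flux bottle, parts bin, mug) is moved by more than 30 mm (distance of any of meter, breadboard, spool, screwdriver, flux, partsbin, mug from where it was at the start of the episode above 0.03 m).
It also fails if it takes over 64 s, if anything falls off the work surface, if the arm or the gripper's body presses on something with over 40 N, if the wrist force passes 120 N, or if a joint passes its speed limit or range.

### The arm

A 6-joint arm with a two-finger parallel gripper is mounted at the origin on the work surface. World frame = base frame: x ahead of the robot, y to its left, z up, the work surface at z = 0. Lengths are in m, angles in rad, forces in N, time in s.
With the tool pointing down it reaches from about 0.275 to 0.75 m from the base axis. Payload 10.2 kg.
Tool frame: the origin (TCP) lies midway between the tips of the shut fingers; the grasp point (between the pads) lies 19 mm behind it; z points along the fingers, y is the direction in which the jaws open and shut (so a half turn about z gives the same grasp; the last joint's range is limited). The gripper opens to 85 mm and grips with 20 to 120 N. Pads are 22 mm wide; open, the fingers measure 114 mm over their backs; the gripper's body (76 mm by 85 mm) begins 54 mm behind the grasp point. The pads swing forward as they close: fully open they stand 13 mm farther back than shut.
Start: joints at [-1.358, 0.313, 1.498, -0, 1.331, -0.223], TCP at [0.222, -0.476, 0.231] pointing down, gripper open.
Joint ranges: [-2.94, 2.94], [-0.97, 2.17], [0.19, 2.56], [-1.23, 4.37], [0.02, 3.11], [-2.88, 2.88]. Speed limits (rad/s): [2.39, 2.39, 3.01, 3.14, 3.14, 3.14].

### API

Orientations are given as a rotation vector (axis times angle).
In Python, from workcell import env gives the robot as it stands. The module is installed in compiled form; this text tells all that it offers.
- The arm moves only by the tool drive_tool, never from a script. Its argument "increments" is a list of rows, each a list of 3 entries, a list of its own where there are three numbers: the opening, from 0 (shut) to 1 (fully open), then the shift along the world's x, y, z in m, then the turn about the world's z in degrees. In form: [[grip, [dx, dy, dz], twist], ...]. A call has exactly 5 rows; each row is the pose to reach, as a shift and turn from the pose commanded when the call began; what a row does not reach only later rows make up. A row lasts 1/10 s, in which the tool goes at most 50 mm and 8.59 degrees, less where a joint would pass 70% of its speed; a pose out of reach is approached as far as the arm can. A call with a gripper value outside its range is refused whole. The fingers move at their own pace and stop on an object; "newtons" is the grip in N (left out, the last holds). Time passes only in rows, so rows that repeat a pose let the fingers close, or fill a call up. It gives the time, the measured TCP pose, the force and the opening at its end, in the units of the state.
- env.get_state(): the state, without advancing time (a new reading comes with each control period).
- env.read_camera(name): name is "side" or "top" or "wrist"; returns (picture, depth): 420x560x3 uint8, red, green, blue; 420x560 float32, m along the optical axis (not along the pixel's ray), 0 where there is no reading.
- env.get_calibration(name): a dict with "camera_matrix" (3x3 intrinsics, pixels), "eye" and "orientation" of the camera in the world; the wrist camera has in their place "T_tool_cam" (4x4, takes a point from camera to tool coordinates, whose origin is the TCP and whose axes are the flange's). Camera axes: x right, y down, z forward; pixel columns grow to the right and rows downward; lengths in m; the calibration is good to about 2 mm. A picture is of the moment at which its call begins: read the wrist's pose just before it. get_calibration takes no time and is no camera call.
- env.hand_in(): hands the job in, once; it reports no verdict.
The state is a dict: "time_s": time; "qpos": joint angles; "dq": joint speeds; "effort": joint torques, N m; "ee_pos": TCP position; "eef_rot": TCP orientation; "force": force on the tool from outside, world axes, zero at the start; "ft_torque": the same for the moment, N m; "width": finger opening in m.
Only numpy, scipy, OpenCV 4.12 (cv2) and the standard library are available. Lean on these libraries where they do the work, as an engineer would, in place of code of your own. Each camera call takes 0.05 s, during which the arm holds its last target. There are 200 camera calls.

## Working session

There is one attempt and no reset: what is moved stays moved. The work goes in short steps, Python scripts to look and compute and a tool call to move; the robot and the scene stay as the last step left them, time stands still between calls to the robot, and variables do not carry over. Pictures are saved under pics/ and viewed, about 8 in all and at most 12, crops included, and the job is handed in when it is done.

Besides the shell and the picture viewer there is one more tool, called after "Call:" by a JSON object that holds its "op" and its "data". drive_tool: Moves the arm, as the interface text tells. Its arguments: {"type":"object","properties":{"increments":{"type":"array","items":{"type":"array"}},"newtons":{"type":"number"}},"required":["increments"]}

```bash
mkdir -p pics
cat > h.py <<'E'
from workcell import env
import numpy as np, cv2
from scipy.spatial.transform import Rotation as R
def cloud(name):
    st=env.get_state(); p,d=env.read_camera(name); c=env.get_calibration(name); K=np.array(c["camera_matrix"])
    v,u=np.mgrid[:d.shape[0],:d.shape[1]]
    P=np.stack([(u-K[0,2])/K[0,0]*d,(v-K[1,2])/K[1,1]*d,d],-1)
    if name=="wrist":
        T=np.array(c["T_tool_cam"]); P=P@T[:3,:3].T+T[:3,3]
        P=P@R.from_rotvec(st["eef_rot"]).as_matrix().T+st["ee_pos"]
    else:
        o=np.array(c["orientation"]); o=o if o.shape==(3,3) else R.from_rotvec(o).as_matrix()
        P=P@o.T+np.array(c["eye"])
    P[d==0]=np.nan
    return p,P
E
python3 - <<'E'
from h import *
print(env.get_state())
for n in("top","side"):
    c=env.get_calibration(n);print(n,c)
    p,P=cloud(n);np.savez(n+".npz",p=p,P=P)
    cv2.imwrite(f"pics/{n}0.png",p[:,:,::-1])
E
```

```text
{'time_s': 0.0, 'qpos': array([-1.35841415e+00,  3.13437437e-01,  1.49845423e+00,  1.17962328e-05,
        1.33097401e+00, -2.23392735e-01]), 'dq': array([-5.04847789e-05,  6.73168733e-04, -4.22562530e-05, -2.14462328e-04,
       -7.44325106e-05, -2.53820612e-03]), 'effort': array([ 2.07819205e-03, -4.12258565e+01, -2.59740615e+01, -9.30058036e-05,
        4.13689879e-03, -4.81699067e-05]), 'ee_pos': array([ 0.22154899, -0.47568011,  0.23073504]), 'eef_rot': array([-3.06607186e+00, -6.78830784e-01, -2.89930033e-05]), 'force': array([-0.21867845, -0.16403089, -0.77886012]), 'ft_torque': array([-0.00824465,  0.00919131, -0.03378818]), 'width': 0.08548465731415916}
top {'camera_matrix': array([[510.94855605,   0.        , 271.88654942],
       [  0.        , 510.94855605, 204.153158  ],
       [  0.        ,   0.        ,   1.        ]]), 'eye': array([ 0.39667484, -0.03063591,  1.2807735 ]), 'orientation': array([-2.14713693,  2.20210247, -0.07237673])}
side {'camera_matrix': array([[426.64545676,   0.        , 275.75465348],
       [  0.        , 426.64545676, 205.72621327],
       [  0.        ,   0.        ,   1.        ]]), 'eye': array([0.83053719, 0.79587231, 0.81428644]), 'orientation': array([-0.57434434, -2.64830582,  1.23519338])}
```

View pics/top0.png

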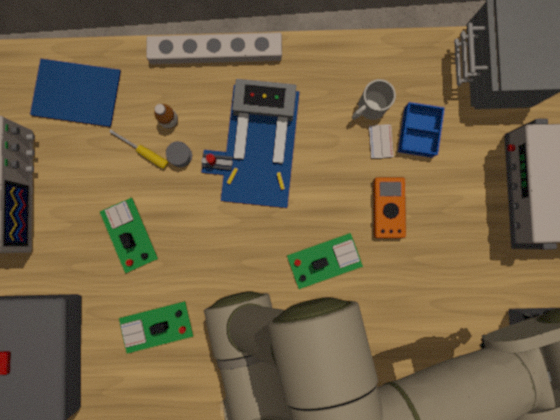

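View pics/side0.png

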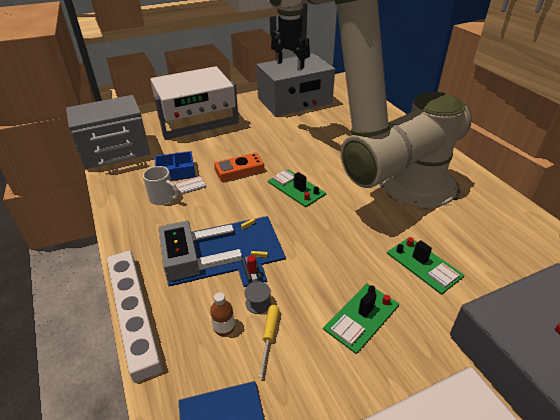

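Top view: there are three carrier look-alikes, at px A(128,236), B(156,327) and C(325,261). The bay is at (262,150) with its hood at the top, and the red knob is at (210,160). I'll measure distances to the base and the poses.

Run:
```python
from h import *
z=np.load("top.npz");p,P=z["p"],z["P"]
hsv=cv2.cvtColor(p,cv2.COLOR_RGB2HSV)
H,S,V=[hsv[...,i].astype(int) for i in range(3)]
g=((H>45)&(H<85)&(S>120)&(V>50)).astype(np.uint8)
g=cv2.morphologyEx(g,cv2.MORPH_CLOSE,np.ones((5,5)))
n,l,s,c=cv2.connectedComponentsWithStats(g)
for i in range(1,n):
    if s[i,4]<300: continue
    m=(l==i)
    # full hull of plate
    ct=cv2.convexHull(np.argwhere(m)[:,::-1].astype(np.int32)); hm=np.zeros(g.shape,np.uint8);cv2.fillConvexPoly(hm,ct,1)
    Q=P[(hm>0)&(P[...,2]<0.013)&(P[...,2]>0.003)]
    r=cv2.minAreaRect(Q[:,:2].astype(np.float32))
    w=P[(hm>0)&(S<60)&(V>120)&(P[...,2]>0.012)]; b=P[(hm>0)&(P[...,2]>0.05)]
    w0=np.median(w,0);b0=np.median(b,0)
    print(c[i].round(),"rect",np.round(r[0],4),np.round(r[1],4),r[2],"dist",np.hypot(*r[0]),"nose dir",np.degrees(np.arctan2(*(w0-r[0]+[0]*0 if 0 else (w0[:2]-np.array(r[0])))[::-1])),"block",b0,"platez",np.median(Q[:,2]))
# bay
bb=((H>100)&(H<125)&(S>120)).astype(np.uint8); bb[:, :195]=0;bb[:,305:]=0;bb[:70]=0;bb[215:]=0
reg=np.zeros_like(bb);reg[70:215,195:310]=1
Q=P[(bb>0)&(abs(P[...,2]-.008)<.006)]; print("bed z",np.median(Q[:,2]),len(Q))
r=cv2.minAreaRect(Q[:,:2].astype(np.float32));print("bed rect",r)
Q=P[(reg>0)&(abs(P[...,2]-.060)<.006)&(S<80)];r=cv2.minAreaRect(Q[:,:2].astype(np.float32));print("hood",r,np.median(Q[:,2]))
for a,b in((225,255),(265,300)):
    m=reg.copy();m[:,:a]=0;m[:,b:]=0
    Q=P[(m>0)&(abs(P[...,2]-.026)<.006)&(S<80)];r=cv2.minAreaRect(Q[:,:2].astype(np.float32));print("lip",r,np.median(Q[:,2]),len(Q))
k=(reg>0)&((H<8)|(H>172))&(S>140)&(P[...,2]>.055)
k[:,230:]=0
print("knob",np.median(P[k],0),k.sum())
for n_,(u,v) in dict(spool=(178,154),flux=(164,115),mug=(375,97)).items(): print(n_,P[v,u])
cv2.imwrite("pics/crop.png",cv2.resize(p[90:360,80:380,::-1],None,fx=2.2,fy=2.2,interpolation=cv2.INTER_CUBIC))
```

```text
[131. 240.] rect [0.4303 0.3457] [0.1695 0.0903] 22.877111434936523 dist 0.5519845959615137 nose dir 20.702134867305816 block [0.41684108 0.33976375 0.05702534] platez 0.007851635138706348
[318. 263.] rect [ 0.3544 -0.1419] [0.0895 0.1701] 18.09307861328125 dist 0.381776768184782 nose dir -73.83417854556689 block [ 0.34881798 -0.1269125   0.05682658] platez 0.00771030117852356
[162. 325.] rect [0.2022 0.2785] [0.0897 0.1696] 12.817336082458496 dist 0.344145712932156 nose dir 101.21908974180674 block [0.20511879 0.26437415 0.05771282] platez 0.007765590276512135
bed z 0.007680671966167285 4369
bed rect ((0.6499980688095093, 0.039491184055805206), (0.2205401062965393, 0.29300421476364136), 82.61965942382812)
hood ((0.6906060576438904, 0.02346528321504593), (0.15928484499454498, 0.2516706585884094), 68.0489730834961) 0.06025198775244478
lip ((0.6566435098648071, 0.07054173946380615), (0.045071981847286224, 0.14299215376377106), 82.073486328125) 0.02525636585299451 486
lip ((0.6572944521903992, -0.0388275571167469), (0.03457488864660263, 0.11317676305770874), 76.55656433105469) 0.025416549465299032 430
knob [0.60887115 0.13016716 0.06453279] 59
spool [0.62450458 0.21120861 0.04413021]
flux [0.71219093 0.23588664 0.08445822]
mug [ 0.76299745 -0.28316546  0.01009378]
```

View pics/crop.png

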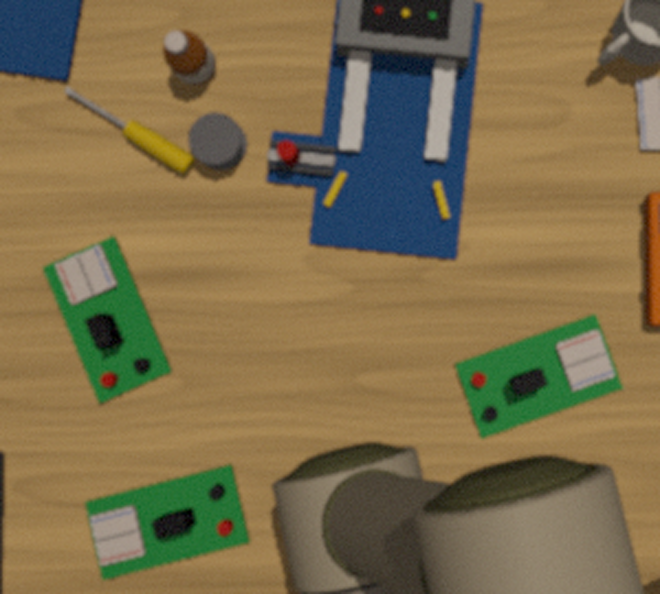

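A is the farthest from the base (0.552 m, against 0.382 and 0.344). The crop at 2.2x confirms it: green plate at crop (108,320), breadboard nose up and to the left, terminals at the tail. Next I'll refine the bay pose.

```bash
cat > bay.py <<'E'
from h import *
from scipy.optimize import minimize
# sdf-free fit: labelled points of bed(blue,z~8), lips (z~26), hood(z~60); penalise points outside model + model cells unseen
def fit(p,P,x0=(0.65,0.03,-0.11)):
    hsv=cv2.cvtColor(p,cv2.COLOR_RGB2HSV);H,S,V=[hsv[...,i].astype(int) for i in range(3)]
    z=P[...,2]; near=np.hypot(P[...,0]-x0[0],P[...,1]-x0[1])<.2
    bed=P[near&(H>100)&(H<125)&(S>120)&(abs(z-.008)<.005)][:,:2]
    lip=P[near&(S<80)&(V>100)&(abs(z-.0255)<.004)][:,:2]
    def loc(q,x):
        c,s=np.cos(x[2]),np.sin(x[2]);d=q-x[:2];return np.c_[d[:,0]*c+d[:,1]*s,-d[:,0]*s+d[:,1]*c]
    x=np.array(x0)
    for it in range(8):
        b=loc(bed,x); res=[]
        # right edge y=-85: min y per x-bin ; front x=-150: min x per y-bin
        R_=[b[(b[:,0]>a)&(b[:,0]<a+.01)] for a in np.arange(-.14,.06,.01)]
        E=np.array([q[q[:,1].argmin()] for q in R_ if len(q)>3]); m=np.polyfit(E[:,0],E[:,1],1)
        r=E[:,1]-np.polyval(m,E[:,0]); E=E[abs(r)<.003]; m=np.polyfit(E[:,0],E[:,1],1)
        F_=[b[(b[:,1]>a)&(b[:,1]<a+.01)] for a in np.arange(-.075,.07,.01)]
        F=np.array([q[q[:,0].argmin()] for q in F_ if len(q)>3]); f=np.median(F[:,0]); fm=np.polyfit(F[:,1],F[:,0],1)
        L=loc(lip,x); s=(L[:,0]>-.05)&(L[:,0]<.065)
        c,sn=np.cos(x[2]),np.sin(x[2]); dx=f+.15; dy=np.polyval(m,0)+.085
        x=x+np.array([c*dx-sn*dy,sn*dx+c*dy,np.arctan(m[0])])
    L=loc(lip,x);L=L[(L[:,0]>-.06)&(L[:,0]<.065)&(abs(L[:,1])<.07)]
    print("bay",x.round(4),"deg",np.degrees(x[2]).round(2),"frontslope deg",np.degrees(-fm[0]).round(2))
    for sg in(1,-1):
        q=L[L[:,1]*sg>0]; print("lip y",np.percentile(q[:,1],[1,50,99]).round(4),"xmin",np.percentile(q[:,0],1).round(4),"slope",np.degrees(np.polyfit(q[:,0],q[:,1],1)[0]).round(2),len(q))
    return x,loc
if __name__=="__main__":
    z=np.load("top.npz");p,P=z["p"],z["P"]; x,loc=fit(p,P)
    print("knob",loc(np.array([[.6089,.1302]]),x))
    hood=P[(abs(P[...,2]-.06)<.004)&(np.hypot(P[...,0]-x[0],P[...,1]-x[1])<.2)]
    h=loc(hood[:,:2],x);print("hood x",np.percentile(h[:,0],[2,98]),"y",np.percentile(h[:,1],[2,98]))
E
python3 bay.py
```

```text
bay [ 0.6512  0.0146 -0.1294] deg -7.42 frontslope deg -0.16
lip y [0.0338 0.0458 0.0578] xmin -0.0419 slope -0.39 361
lip y [-0.0639 -0.0523 -0.0404] xmin -0.042 slope -0.1 358
knob [[-0.05688448  0.10915115]]
hood x [0.0665257  0.14392279] y [-0.07519257  0.07012648]
```

Call:
{"op": "drive_tool", "data": {"increments": [[1,[0.02,0.045,0],0],[1,[0.04,0.09,0],0],[1,[0.06,0.135,0],0],[1,[0.075,0.18,0],0],[1,[0.085,0.225,0],0]]}}

```text
time_s: 0.6
ee_pos: [0.3069, -0.249, 0.231]
eef_rot: [-3.067, -0.679, -0.0]
force: [0.2, -0.7, 1.1]
width: 0.0854
```

Call:
{"op": "drive_tool", "data": {"increments": [[1,[0.01,0.045,0],0],[1,[0.02,0.09,0],0],[1,[0.03,0.135,0],0],[1,[0.04,0.18,0],0],[1,[0.05,0.225,0],0]]}}

```text
time_s: 1.1
ee_pos: [0.3564, -0.0241, 0.2313]
eef_rot: [3.067, 0.678, 0.0]
force: [2.1, -0.1, 0.3]
width: 0.0855
```

Call:
{"op": "drive_tool", "data": {"increments": [[1,[0.01,0.045,0],0],[1,[0.02,0.09,0],0],[1,[0.03,0.135,0],0],[1,[0.03,0.18,0],0],[1,[0.03,0.225,0],0]]}}

```text
time_s: 1.6
ee_pos: [0.3862, 0.2011, 0.2311]
eef_rot: [3.067, 0.679, -0.001]
force: [0.6, -0.2, 0.1]
width: 0.0854
```

Call:
{"op": "drive_tool", "data": {"increments": [[1,[0.01,0.03,0],0],[1,[0.01,0.06,0],0],[1,[0.01,0.08,0],0],[1,[0.01,0.08,0],0],[1,[0.01,0.08,0],0]]}}

```text
time_s: 2.1
ee_pos: [0.3964, 0.2788, 0.2309]
eef_rot: [3.067, 0.68, -0.001]
force: [-0.2, -0.5, 0.7]
width: 0.0853
```

Run:
```python
from h import *
st=env.get_state();print(st["ee_pos"],st["qpos"])
p,P=cloud("wrist");cv2.imwrite("pics/w1.png",p[:,:,::-1])
T=R.from_rotvec(st["eef_rot"]).as_matrix();print("tool x,y deg",np.degrees(np.arctan2(T[1,:2],T[0,:2])))
hsv=cv2.cvtColor(p,cv2.COLOR_RGB2HSV);H,S,V=[hsv[...,i].astype(int) for i in range(3)]
z=P[...,2]
m=(z>.052)&(z<.062)&(np.hypot(P[...,0]-.4165,P[...,1]-.34)<.035)
b=cv2.minAreaRect(P[m][:,:2].astype(np.float32));print("block",b,np.median(z[m]),m.sum())
m=(z>.003)&(z<.013)&(np.hypot(P[...,0]-.43,P[...,1]-.3457)<.11)&(H>45)&(H<85)&(S>100)
print("plate",cv2.minAreaRect(P[m][:,:2].astype(np.float32)),m.sum())
```

```text
[0.39638698 0.27883839 0.23094215] [ 3.70832523e-01  2.24630277e-01  1.61433801e+00 -2.54422015e-04
  1.30352484e+00  1.50519282e+00]
tool x,y deg [ 25.00979374 -64.99019652]
block ((0.4195813536643982, 0.33969447016716003), (0.03603171929717064, 0.019556082785129547), 22.095277786254883) 0.057978545801098874 895
plate ((0.43365663290023804, 0.3458999991416931), (0.1692415177822113, 0.08976397663354874), 22.508602142333984) 9920
```

Call:
{"op": "drive_tool", "data": {"increments": [[1,[0.0225,0.03,0],-2.5],[1,[0.0225,0.061,-0.02],-2.5],[1,[0.0225,0.061,-0.06],-2.5],[1,[0.0225,0.061,-0.1],-2.5],[1,[0.0225,0.061,-0.1],-2.5]]}}

```text
time_s: 2.65
ee_pos: [0.417, 0.338, 0.1271]
eef_rot: [3.079, 0.61, -0.014]
force: [-0.3, -0.2, 0.9]
width: 0.0853
```

Run:
```python
from h import *
st=env.get_state();print(st["ee_pos"])
p,P=cloud("wrist");cv2.imwrite("pics/w2.png",p[:,:,::-1])
z=P[...,2]
m=(z>.052)&(z<.062)&(np.hypot(P[...,0]-.4195,P[...,1]-.34)<.035)
print("block",cv2.minAreaRect(P[m][:,:2].astype(np.float32)),m.sum())
```

```text
[0.41704009 0.33802682 0.12708809]
block ((0.41972586512565613, 0.34031978249549866), (0.03582444041967392, 0.019923554733395576), 21.646175384521484) 1637
```

View pics/w2.png

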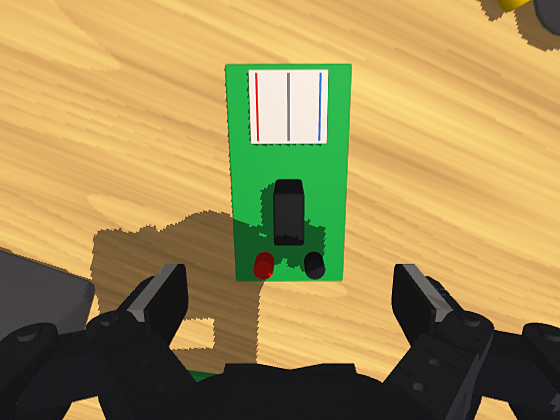

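Wrist view: carrier between the open jaws, grip block at (289,212), breadboard nose up at (289,106). I'll go down.

Call:
{"op": "drive_tool", "data": {"increments": [[1,[0,0,-0.04],0],[1,[0,0,-0.075],0],[1,[0,0,-0.09],0],[1,[0,0,-0.097],0],[1,[0,0,-0.097],0]]}}

```text
time_s: 3.2
ee_pos: [0.4201, 0.3401, 0.0357]
eef_rot: [-3.081, -0.611, -0.003]
force: [0.8, 0.4, 0.1]
width: 0.0855
```

Call:
{"op": "drive_tool", "data": {"increments": [[1,[0,0,-0.003],0],[1,[0,0,-0.003],0],[1,[0,0,-0.003],0],[1,[0,0,-0.003],0],[1,[0,0,-0.003],0]]}}

```text
time_s: 3.7
ee_pos: [0.4192, 0.3401, 0.0316]
eef_rot: [-3.081, -0.612, -0.001]
force: [0.1, 0.2, 0.0]
width: 0.0854
```

Call:
{"op": "drive_tool", "data": {"increments": [[1,[0,0,-0.003],0],[1,[0,0,-0.006],0],[1,[0,0,-0.006],0],[0,[0,0,-0.006],0],[0,[0,0,-0.006],0]], "newtons": 60}}

```text
time_s: 4.2
ee_pos: [0.4191, 0.3401, 0.0253]
eef_rot: [3.081, 0.612, -0.0]
force: [0.1, 0.5, 0.9]
width: 0.0593
```

Call:
{"op": "drive_tool", "data": {"increments": [[0,[0,0,0],0],[0,[0,0,0],0],[0,[0,0,0],0],[0,[0,0,0],0],[0,[0,0,0],0]]}}

```text
time_s: 4.7
ee_pos: [0.4192, 0.3401, 0.0255]
eef_rot: [-3.081, -0.612, -0.001]
force: [-0.3, -0.0, 2.2]
width: 0.0191
```

Call:
{"op": "drive_tool", "data": {"increments": [[0,[0,0,0.01],0],[0,[0,0,0.03],0],[0,[0,0,0.05],0],[0,[0,0,0.06],0],[0,[0,0,0.06],0]]}}

```text
time_s: 5.2
ee_pos: [0.4195, 0.3403, 0.0864]
eef_rot: [-3.081, -0.612, -0.003]
force: [0.6, -0.5, -4.8]
width: 0.0189
```

Call:
{"op": "drive_tool", "data": {"increments": [[0,[0,-0.03,0.02],-5],[0,[0,-0.07,0.04],-11],[0,[0,-0.11,0.06],-17],[0,[0,-0.15,0.07],-23],[0,[0,-0.19,0.07],-28]]}}

```text
time_s: 5.7
ee_pos: [0.4191, 0.1486, 0.1558]
eef_rot: [-3.138, 0.157, -0.002]
force: [0.5, -0.2, -3.9]
width: 0.019
```

Call:
{"op": "drive_tool", "data": {"increments": [[0,[0,-0.04,0],-2],[0,[0,-0.075,0],-2],[0,[0,-0.095,0],-2],[0,[0,-0.105,0],-2],[0,[0,-0.105,0],-2]]}}

```text
time_s: 6.2
ee_pos: [0.4189, 0.0446, 0.1548]
eef_rot: [-3.134, 0.209, 0.002]
force: [-0.7, -0.4, -3.8]
width: 0.0192
```

Call:
{"op": "drive_tool", "data": {"increments": [[0,[0,0,0],0],[0,[0,0,0],0],[0,[0,0,0],0],[0,[0,0,0],0],[0,[0,0,0],0]]}}

```text
time_s: 6.7
ee_pos: [0.4191, 0.0453, 0.1553]
eef_rot: [-3.135, 0.205, -0.0]
force: [0.7, -0.5, -3.3]
width: 0.0192
```

Run:
```python
from bay import *
st=env.get_state();print(st["ee_pos"],st["eef_rot"])
p,P=cloud("wrist");cv2.imwrite("pics/w3.png",p[:,:,::-1]);np.savez("w3.npz",p=p,P=P)
T=R.from_rotvec(st["eef_rot"]).as_matrix();print("toolx deg",np.degrees(np.arctan2(T[1,0],T[0,0])))
hsv=cv2.cvtColor(p,cv2.COLOR_RGB2HSV);H,S,V=[hsv[...,i].astype(int) for i in range(3)]
z=P[...,2]
m=(z>.08)&(H>45)&(H<85)&(S>100)
print("plate",cv2.minAreaRect(P[m][:,:2].astype(np.float32)),np.percentile(z[m],[5,50,95]),m.sum())
fit(p,P,(.648,.012,-.13))
```

```text
[0.4190952 0.045338  0.1552911] [-3.13486310e+00  2.05429081e-01 -5.68506268e-05]
toolx deg -7.498518568748289
plate ((0.43587201833724976, 0.044746071100234985), (0.09096284955739975, 0.1674678772687912), 81.84105682373047) [0.13674919 0.13780541 0.13885524] 27552
bay [ 0.6911  0.0052 -0.1403] deg -8.04 frontslope deg 0.48Traceback (most recent call last):
  File "<stdin>", line 9, in <module>
  File "bay.py", line 26, in fit
    q=L[L[:,1]*sg>0]; print("lip y",np.percentile(q[:,1],[1,50,99]).round(4),"xmin",np.percentile(q[:,0],1).round(4),"slope",np.degrees(np.polyfit(q[:,0],q[:,1],1)[0]).round(2),len(q))
                                    ~~~~~~~~~~~~~^^^^^^^^^^^^^^^^^^
    return _quantile_unchecked(
        a, q, axis, out, overwrite_input, method, keepdims, weights)
    return _ureduce(a,
                    func=_quantile_ureduce_func,
    ...<5 lines>...
                    overwrite_input=overwrite_input,
                    method=method)
    r = func(a, **kwargs)
    result = _quantile(arr,
                       quantiles=q,
    ...<2 lines>...
                       out=out,
                       weights=wgt)
    slices_having_nans = np.isnan(arr[-1, ...])
                                  ~~~^^^^^^^^^
IndexError: index -1 is out of bounds for axis 0 with size 0
```

View pics/w3.png

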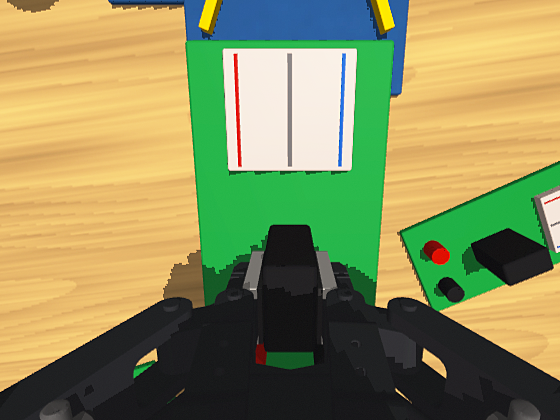

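Wrist view: carrier held straight, nose edge at (290,41), but it hides most of the bay (ears at (210,12) and (383,15)). I'll move forward and up for a better look at the rails.

Call:
{"op": "drive_tool", "data": {"increments": [[0,[0.03,0,0.02],0],[0,[0.065,-0.005,0.04],0],[0,[0.1,-0.01,0.06],0],[0,[0.1,-0.012,0.07],0],[0,[0.1,-0.012,0.07],0]]}}

```text
time_s: 7.25
ee_pos: [0.5196, 0.0329, 0.2259]
eef_rot: [3.135, -0.207, 0.002]
force: [-0.5, 0.4, -4.4]
width: 0.0191
```

Call:
{"op": "drive_tool", "data": {"increments": [[0,[0,0,0],0],[0,[0,0,0],0],[0,[0,0,0],0],[0,[0,0,0],0],[0,[0,0,0],0]]}}

```text
time_s: 7.75
ee_pos: [0.5189, 0.0331, 0.2252]
eef_rot: [-3.135, 0.206, 0.0]
force: [-0.2, 0.2, -3.4]
width: 0.0195
```

Run:
```python
from h import *
st=env.get_state();print(st["ee_pos"],st["eef_rot"])
p,P=cloud("wrist");cv2.imwrite("pics/w4.png",p[:,:,::-1]);np.savez("w4.npz",p=p,P=P)
q,Q=cloud("top");cv2.imwrite("pics/t4.png",q[:,:,::-1])
hsv=cv2.cvtColor(p,cv2.COLOR_RGB2HSV);H,S,V=[hsv[...,i].astype(int) for i in range(3)]
z=P[...,2];yaw=np.radians(-7.5);c,s=np.cos(yaw),np.sin(yaw)
X=P[...,0]-.648;Y=P[...,1]-.012;x=X*c+Y*s;y=-X*s+Y*c
def st_(n,m):
    if m.sum()>20: print(n,m.sum(),"x",np.percentile(x[m],[1,99]).round(4),"y",np.percentile(y[m],[1,99]).round(4),"z",np.median(z[m]).round(4),"slope",np.degrees(np.polyfit(x[m],y[m],1)[0]).round(2))
    else: print(n,m.sum())
lip=(S<90)&(abs(z-.0255)<.004)&(abs(y)<.07)&(x>-.06)&(x<.07)
st_("lip+",lip&(y>0));st_("lip-",lip&(y<0))
st_("hood",(S<90)&(abs(z-.06)<.004)&(x>.05)&(abs(y)<.09))
ye=(H>18)&(H<35)&(S>150)&(abs(z-.022)<.004)&(abs(y)<.09)
st_("ear+",ye&(y>0));st_("ear-",ye&(y<0))
k=((H<8)|(H>172))&(S>140)&(abs(z-.066)<.006)&(y>.09);st_("knob",k)
bed=(H>100)&(H<125)&(S>120)&(abs(z-.008)<.004)&(x<.06)&(y<0)&(y>-.1);st_("bed",bed)
g=(z>.1)&(H>45)&(H<85)&(S>100);st_("plate",g)
```

```text
[0.51894348 0.03311698 0.22518887] [-3.13478307e+00  2.06213002e-01  3.06460886e-04]
lip+ 1076 x [0.0046 0.036 ] y [0.0366 0.0602] z 0.0261 slope 0.25
lip- 1081 x [0.0045 0.036 ] y [-0.061  -0.0375] z 0.026 slope 0.09
hood 0
ear+ 0
ear- 0
knob 563 x [-0.0609 -0.0408] y [0.1025 0.1228] z 0.0654 slope 0.58
bed 2476 x [0.008  0.0412] y [-0.084  -0.0001] z 0.008 slope 0.53
plate 27552 x [-0.1925 -0.0314] y [-0.0388  0.0493] z 0.2077 slope -0.01
```

View pics/w4.png

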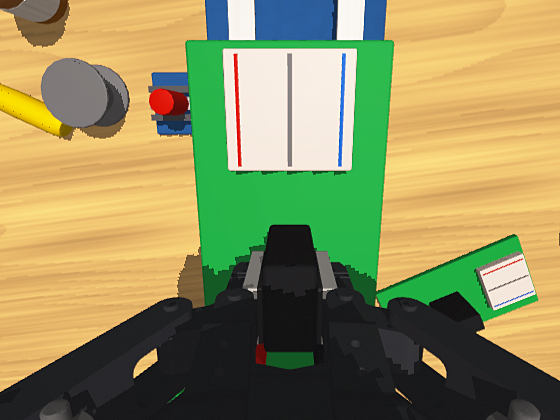

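Call:
{"op": "drive_tool", "data": {"increments": [[0,[-0.03,0.002,0],0],[0,[-0.065,0.004,-0.02],0],[0,[-0.081,0.0055,-0.06],0.2],[0,[-0.081,0.0055,-0.1],0.2],[0,[-0.081,0.0055,-0.135],0.2]]}}

```text
time_s: 8.35
ee_pos: [0.4376, 0.0387, 0.0892]
eef_rot: [3.135, -0.201, 0.001]
force: [1.0, -0.0, -3.1]
width: 0.0192
```

Call:
{"op": "drive_tool", "data": {"increments": [[0,[0,0,-0.02],0],[0,[0,0,-0.035],0],[0,[0,0,-0.045],0],[0,[0,0,-0.045],0],[0,[0,0,-0.045],0]]}}

```text
time_s: 8.85
ee_pos: [0.4385, 0.0385, 0.0458]
eef_rot: [3.135, -0.201, 0.001]
force: [-0.2, -0.3, -2.7]
width: 0.0194
```

Call:
{"op": "drive_tool", "data": {"increments": [[0,[0,0,-0.005],0],[0,[0,0,-0.0095],0],[0,[0,0,-0.0105],0],[0,[0,0,-0.0105],0],[0,[0,0,-0.0105],0]]}}

```text
time_s: 9.35
ee_pos: [0.4382, 0.0385, 0.0349]
eef_rot: [3.135, -0.201, 0.0]
force: [-0.7, -0.0, -3.8]
width: 0.0191
```

Run:
```python
from h import *
st=env.get_state();print(st["ee_pos"],st["force"])
p,P=cloud("wrist");q,Q=cloud("top")
im=np.hstack([p[:,:,::-1],cv2.resize(q[80:290,200:320,::-1],(240,420),interpolation=cv2.INTER_CUBIC)]);cv2.imwrite("pics/w5.png",im)
hsv=cv2.cvtColor(p,cv2.COLOR_RGB2HSV);H,S,V=[hsv[...,i].astype(int) for i in range(3)]
z=P[...,2];yaw=np.radians(-7.3);c,s=np.cos(yaw),np.sin(yaw)
X=P[...,0]-.651;Y=P[...,1]-.012;x=X*c+Y*s;y=-X*s+Y*c
def st_(n,m):
    print(n,m.sum(), *( [np.percentile(a[m],[1,50,99]).round(4) for a in (x,y,z)] if m.sum()>5 else []))
ye=(H>18)&(H<35)&(S>150)&(abs(z-.022)<.004)&(abs(y)<.09)
st_("ear+",ye&(y>0));st_("ear-",ye&(y<0))
g=(z<.05)&(H>45)&(H<85)&(S>100)&(x<-.1)&(abs(y)<.08);st_("plate",g)
lip=(S<90)&(abs(z-.0255)<.004)&(abs(y)<.07)&(x>-.06)&(x<.07);st_("lip+",lip&(y>0));st_("lip-",lip&(y<0))
```

```text
[0.43819093 0.03854805 0.03487257] [-0.74089254 -0.03608539 -3.8348669 ]
ear+ 291 [-0.1056 -0.1029 -0.1006] [0.0615 0.0649 0.0703] [0.0181 0.0215 0.0234]
ear- 313 [-0.1061 -0.1031 -0.1005] [-0.0717 -0.066  -0.0627] [0.0182 0.0216 0.0232]
plate 27469 [-0.2763 -0.1797 -0.1152] [-0.0436  0.0002  0.0445] [0.0159 0.0174 0.0189]
lip+ 0
lip- 0
```

View pics/w5.png

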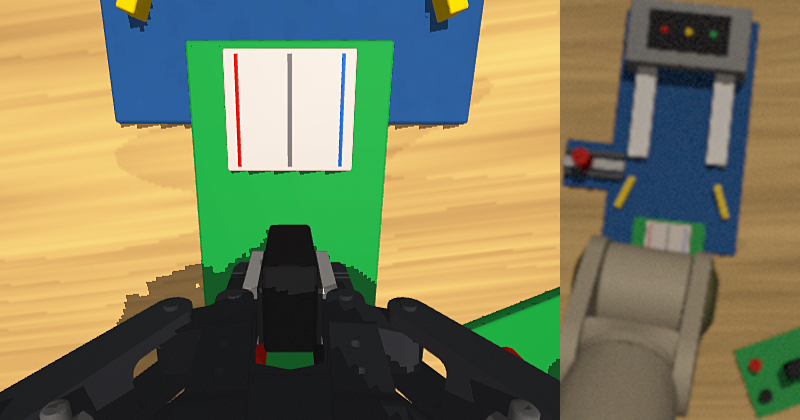

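Wrist: nose at (290,42) sits centred between the ears at (130,10) and (455,10), and the numbers agree to within 1 mm. Sliding in along (0.992, -0.127).

Call:
{"op": "drive_tool", "data": {"increments": [[0,[0.02,-0.0035,0],0],[0,[0.04,-0.006,0],0],[0,[0.06,-0.0085,0],0],[0,[0.075,-0.0105,0],0],[0,[0.075,-0.0105,0],0]]}}

```text
time_s: 9.95
ee_pos: [0.5145, 0.0277, 0.0349]
eef_rot: [3.135, -0.201, 0.003]
force: [-1.0, 0.2, -3.8]
width: 0.0194
```

Call:
{"op": "drive_tool", "data": {"increments": [[0,[0.01,-0.0013,0],0],[0,[0.025,-0.0032,0],0],[0,[0.04,-0.0051,0],0],[0,[0.05,-0.0064,0],0],[0,[0.05,-0.0064,0],0]]}}

```text
time_s: 10.45
ee_pos: [0.5632, 0.0216, 0.0346]
eef_rot: [3.135, -0.201, 0.0]
force: [-0.3, -0.5, -3.6]
width: 0.0187
```

Call:
{"op": "drive_tool", "data": {"increments": [[0,[0.015,-0.0019,0],0],[0,[0.03,-0.0038,0],0],[0,[0.05,-0.0064,0],0],[0,[0.07,-0.0089,0],0],[0,[0.07,-0.0089,0],0]]}}

```text
time_s: 10.95
ee_pos: [0.6337, 0.0126, 0.0346]
eef_rot: [3.135, -0.201, 0.001]
force: [-0.3, 0.3, -3.1]
width: 0.0195
```

Call:
{"op": "drive_tool", "data": {"increments": [[0,[0.01,-0.0013,0],0],[0,[0.02,-0.0026,0],0],[0,[0.03,-0.0038,0],0],[0,[0.036,-0.0046,0],0],[0,[0.036,-0.0046,0],0]]}}

```text
time_s: 11.45
ee_pos: [0.6687, 0.0082, 0.0345]
eef_rot: [-3.135, 0.201, 0.001]
force: [-0.2, 0.5, -3.4]
width: 0.0195
```

Call:
{"op": "drive_tool", "data": {"increments": [[0,[0.002,-0.0003,0],0],[0,[0.004,-0.0005,0],0],[0,[0.006,-0.0008,0],0],[0,[0.008,-0.001,0],0],[0,[0.008,-0.001,0],0]]}}

```text
time_s: 11.95
ee_pos: [0.6773, 0.0071, 0.0348]
eef_rot: [3.135, -0.201, 0.0]
force: [-0.2, 1.0, -3.6]
width: 0.0192
```

Call:
{"op": "drive_tool", "data": {"increments": [[0,[0.001,-0.0001,0],0],[0,[0.002,-0.0003,0],0],[0,[0.003,-0.0004,0],0],[0,[0.003,-0.0004,0],0],[0,[0.003,-0.0004,0],0]]}}

```text
time_s: 12.45
ee_pos: [0.679, 0.007, 0.0345]
eef_rot: [-3.135, 0.201, 0.005]
force: [-7.5, 1.6, -1.6]
width: 0.0194
```

Call:
{"op": "drive_tool", "data": {"increments": [[0,[0,0,-0.0007],0],[0,[0,0,-0.0015],0],[0,[0,0,-0.0015],0],[0.5,[0,0,-0.0015],0],[0.5,[0,0,-0.0015],0]]}}

```text
time_s: 12.95
ee_pos: [0.6807, 0.0066, 0.034]
eef_rot: [3.135, -0.201, 0.003]
force: [1.3, -0.1, 0.0]
width: 0.0425
```

Call:
{"op": "drive_tool", "data": {"increments": [[0.7,[0,0,0],0],[0.7,[0,0,0],0],[0.7,[0,0,0],0],[0.7,[0,0,0.01],0],[0.7,[0,0,0.03],0]]}}

```text
time_s: 13.45
ee_pos: [0.6794, 0.0068, 0.0628]
eef_rot: [-3.135, 0.201, 0.004]
force: [0.7, -0.4, 0.7]
width: 0.06
```

Call:
{"op": "drive_tool", "data": {"increments": [[0.7,[0,0,0.04],0],[0.7,[0,0,0.085],0],[0.7,[-0.04,0,0.11],0],[0.7,[-0.08,0.03,0.11],0],[0.7,[-0.12,0.03,0.11],0]]}}

```text
time_s: 13.95
ee_pos: [0.5587, 0.0388, 0.1748]
eef_rot: [-3.135, 0.198, -0.004]
force: [1.4, -0.7, 0.5]
width: 0.0597
```

Run:
```python
from h import *
st=env.get_state();print(st["ee_pos"],st["force"])
p,P=cloud("wrist");q,Q=cloud("top")
cv2.imwrite("pics/w6.png",np.hstack([p[:,:,::-1],cv2.resize(q[80:290,200:320,::-1],(240,420),interpolation=cv2.INTER_CUBIC)]))
hsv=cv2.cvtColor(p,cv2.COLOR_RGB2HSV);H,S,V=[hsv[...,i].astype(int) for i in range(3)]
z=P[...,2];yaw=np.radians(-7.3);c,s=np.cos(yaw),np.sin(yaw)
X=P[...,0]-.651;Y=P[...,1]-.012;x=X*c+Y*s;y=-X*s+Y*c
def st_(n,m):
    print(n,m.sum(), *( [np.percentile(a[m],[1,50,99]).round(4) for a in (x,y,z)] if m.sum()>5 else []))
g=(abs(z-.016)<.004)&(H>45)&(H<85)&(S>100)&(x<.06)&(abs(y)<.08);st_("plate",g)
st_("block",(z>.061)&(z<.07)&(abs(y)<.03)&(x>-.02)&(x<.06))
lip=(S<90)&(abs(z-.0255)<.003)&(abs(y)<.07)&(x>-.06)&(x<.065);st_("lip+",lip&(y>0));st_("lip-",lip&(y<0))
k=((H<8)|(H>172))&(S>140)&(abs(z-.066)<.006)&(y>.08);st_("knob",k)
if k.sum():
    r=cv2.minEnclosingCircle(P[k][:,:2].astype(np.float32));print("knob world",r,np.median(P[k],0))
```

```text
[0.55871044 0.03879579 0.17480483] [ 1.44679081 -0.66381309  0.46531027]
plate 9260 [-0.0406  0.0076  0.0592] [-0.0382 -0.0006  0.0353] [0.0143 0.0161 0.0178]
block 1774 [0.0102 0.0279 0.0453] [-0.0099 -0.      0.0097] [0.0624 0.0659 0.0677]
lip+ 4062 [-0.0393  0.0123  0.0572] [0.0362 0.0479 0.0599] [0.0236 0.026  0.0277]
lip- 4105 [-0.0384  0.0125  0.0572] [-0.0614 -0.0494 -0.0378] [0.0237 0.026  0.0277]
knob 617 [-0.0634 -0.054  -0.0446] [0.1025 0.1111 0.1215] [0.0607 0.0654 0.0673]
knob world ((0.6122835874557495, 0.13058993220329285), 0.01088528148829937) [0.61143587 0.12906984 0.06544806]
```

View pics/w6.png

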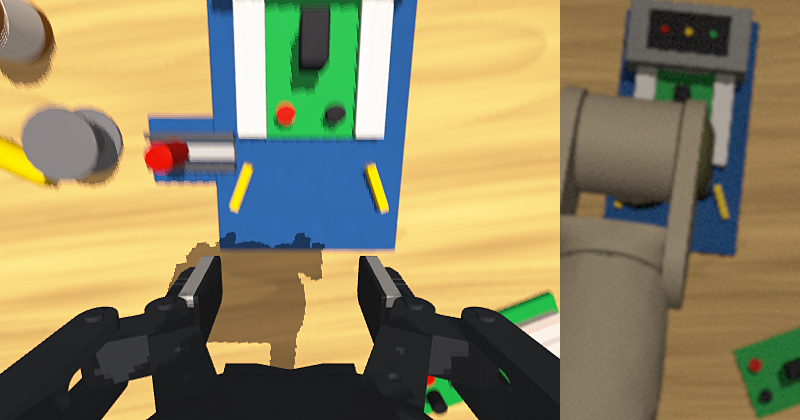

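The carrier is home: block at bay x 27.9 mm (28 expected) and y 0, with the tail seen at (300,138), between the lips. The knob is at (160,157), world (0.612, 0.1306). I'll grip it and slide the bolt.

Call:
{"op": "drive_tool", "data": {"increments": [[0.55,[0.02,0.035,0],0],[0.55,[0.04,0.07,0],0],[0.55,[0.0535,0.092,0],0],[0.55,[0.0535,0.092,-0.03],0],[0.55,[0.0535,0.092,-0.05],0]]}}

```text
time_s: 14.55
ee_pos: [0.6141, 0.1295, 0.1225]
eef_rot: [-3.135, 0.199, -0.001]
force: [0.4, -0.4, -0.5]
width: 0.047
```

Call:
{"op": "drive_tool", "data": {"increments": [[0.55,[0,0,0],0],[0.55,[0,0,0],0],[0.55,[0,0,0],0],[0.55,[0,0,0],0],[0.55,[0,0,0],0]]}}

```text
time_s: 15.05
ee_pos: [0.6139, 0.1287, 0.1242]
eef_rot: [-3.135, 0.201, -0.002]
force: [-0.2, 0.6, 0.3]
width: 0.0471
```

Run:
```python
from h import *
st=env.get_state();print(st["ee_pos"],st["eef_rot"],st["width"])
p,P=cloud("wrist");cv2.imwrite("pics/w7.png",p[:,:,::-1])
hsv=cv2.cvtColor(p,cv2.COLOR_RGB2HSV);H,S,V=[hsv[...,i].astype(int) for i in range(3)]
k=((H<8)|(H>172))&(S>140)&(abs(P[...,2]-.066)<.004)&(np.hypot(P[...,0]-.612,P[...,1]-.13)<.03)
print(k.sum(),cv2.minEnclosingCircle(P[k][:,:2].astype(np.float32)) if k.sum() else 0)
sp=(abs(P[...,2]-.045)<.004)&(np.hypot(P[...,0]-.6245,P[...,1]-.211)<.05)
print(sp.sum(),cv2.minEnclosingCircle(P[sp][:,:2].astype(np.float32)) if sp.sum() else 0)
```

```text
[0.6139439  0.1286863  0.12418148] [-3.13501464e+00  2.01041842e-01 -2.18395343e-03] 0.04705714456615101
886 ((0.6127911806106567, 0.1308612823486328), 0.010849149897694588)
5918 ((0.6310899257659912, 0.2132975161075592), 0.030042674392461777)
```

View pics/w7.png

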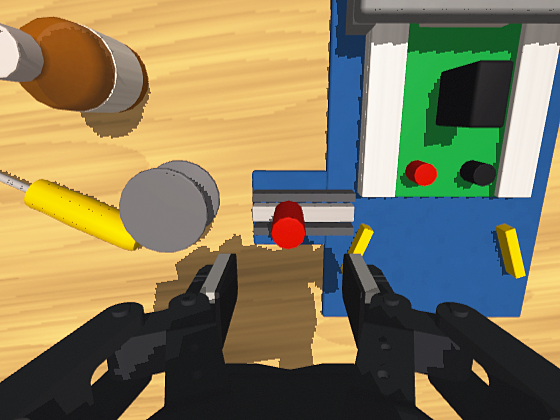

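Wrist view: the knob at (288,225) is between the jaws, the spool at (165,208) is clear of the left finger, and the carrier tail is at (450,195). Descending, then gripping lightly.

Call:
{"op": "drive_tool", "data": {"increments": [[0.55,[-0.001,0.002,-0.02],0],[0.55,[-0.001,0.002,-0.05],0],[0.55,[-0.001,0.002,-0.07],0],[0.55,[-0.001,0.002,-0.083],0],[0.55,[-0.001,0.002,-0.088],0]]}}

```text
time_s: 15.6
ee_pos: [0.6123, 0.1307, 0.0344]
eef_rot: [3.135, -0.201, -0.002]
force: [-0.3, -0.2, -0.1]
width: 0.0471
```

Call:
{"op": "drive_tool", "data": {"increments": [[0.3,[0,0,0],0],[0,[0,0,0],0],[0,[0,0,0],0],[0,[0,0,0],0],[0,[0,0,0],0]], "newtons": 30}}

```text
time_s: 16.1
ee_pos: [0.6132, 0.1308, 0.0363]
eef_rot: [-3.135, 0.201, -0.003]
force: [-0.1, -0.1, 6.2]
width: 0.0211
```

Call:
{"op": "drive_tool", "data": {"increments": [[0,[-0.0019,-0.015,0],0],[0,[-0.0038,-0.03,0],0],[0,[-0.0057,-0.045,0],0],[0,[-0.0077,-0.06,0],0],[0,[-0.0077,-0.06,0],0]]}}

```text
time_s: 16.6
ee_pos: [0.6051, 0.0688, 0.0363]
eef_rot: [3.135, -0.203, 0.002]
force: [-2.0, -1.5, 7.3]
width: 0.0207
```

Call:
{"op": "drive_tool", "data": {"increments": [[0,[-0.0005,-0.004,0],0],[0,[-0.001,-0.008,0],0],[0,[-0.0014,-0.011,0],0],[0,[-0.0014,-0.011,0],0],[0,[-0.0014,-0.011,0],0]]}}

```text
time_s: 17.1
ee_pos: [0.6041, 0.0614, 0.0363]
eef_rot: [-3.132, 0.201, -0.004]
force: [1.5, 11.7, 7.2]
width: 0.0212
```

The 11.7 N reaction shows the bolt is at its end stop after 0.070 m. Release and withdraw.

Call:
{"op": "drive_tool", "data": {"increments": [[0,[0,0.001,0],0],[0.55,[0,0.001,0],0],[0.55,[0,0.001,0],0],[0.55,[0,0.001,0],0],[0.55,[0,0.001,0],0]]}}

```text
time_s: 17.6
ee_pos: [0.6033, 0.0605, 0.0351]
eef_rot: [3.135, -0.201, -0.001]
force: [0.9, -0.3, 0.6]
width: 0.0469
```

Call:
{"op": "drive_tool", "data": {"increments": [[0.55,[0,0,0.02],0],[0.55,[0,0,0.05],0],[0.55,[0,0,0.09],0],[0.55,[-0.03,0,0.13],0],[0.55,[-0.07,0,0.15],0]]}}

```text
time_s: 18.1
ee_pos: [0.5341, 0.0604, 0.1881]
eef_rot: [3.135, -0.201, 0.007]
force: [-0.3, -0.9, 1.4]
width: 0.0468
```

Call:
{"op": "drive_tool", "data": {"increments": [[0.55,[-0.02,0,0],0],[0.55,[-0.02,0,0],0],[0.55,[-0.02,0,0],0],[0.55,[-0.02,0,0],0],[0.55,[-0.02,0,0],0]]}}

```text
time_s: 18.6
ee_pos: [0.514, 0.0607, 0.1848]
eef_rot: [-3.135, 0.201, 0.001]
force: [-0.0, 1.0, -0.5]
width: 0.0473
```

Run:
```python
from h import *
st=env.get_state();print(st["ee_pos"],st["force"])
p,P=cloud("wrist");q,Q=cloud("side")
cv2.imwrite("pics/w8.png",np.hstack([cv2.resize(p[:,:,::-1],(400,300)),cv2.resize(q[:,:,::-1],(400,300))]))
hsv=cv2.cvtColor(p,cv2.COLOR_RGB2HSV);H,S,V=[hsv[...,i].astype(int) for i in range(3)]
z=P[...,2];yaw=np.radians(-7.3);c,s=np.cos(yaw),np.sin(yaw)
X=P[...,0]-.651;Y=P[...,1]-.012;x=X*c+Y*s;y=-X*s+Y*c
m=(z>.061)&(z<.07)&(abs(y)<.03)&(x>-.02)&(x<.06);print("block",x[m].mean(),y[m].mean(),cv2.minAreaRect(P[m][:,:2].astype(np.float32)))
k=((H<8)|(H>172))&(S>140)&(abs(z-.066)<.004)
r=cv2.minEnclosingCircle(P[k][:,:2].astype(np.float32))[0];X,Y=r[0]-.651,r[1]-.012;print("knob bay",X*c+Y*s,-X*s+Y*c)
```

```text
[0.51400437 0.06066568 0.18475112] [-0.04567334  0.97472325 -0.45439197]
block nan nan ((0.0, 0.0), (0.0, 0.0), 0.0)
knob bay -0.053579237535549294 0.044035124534542565<stdin>:8: RuntimeWarning: Mean of empty slice.
  ret = ret.dtype.type(ret / rcount)
```

View pics/w8.png

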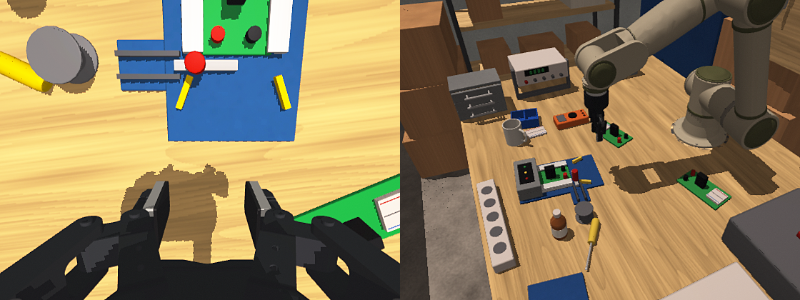

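The knob now reads bay (-54, 44) mm, against 45 expected when shut. The carrier's tail sits beyond the bolt at wrist px (235,52), nothing is held, and the other items are where they were. Handing in.

```bash
python3 -c "
from h import env
print(env.hand_in())"
```

```text
the job is handed in; nothing more can be done
None
```

I put the carrier in the bay nose first, slid the bolt shut behind it and handed the job in at about 18.7 s on the robot's clock. Hand-in reports no verdict, so the checks below are my own.

- **Which carrier:** of the three look-alikes I took the farthest one, 0.552 m from the base (the others were at 0.382 and 0.344 m).
- **Carrier home:** I slid it under the lips until it met the stop with about 7.5 N, lowered it onto the bed and released it. Afterwards its grip block measured at bay (27.9, 0) mm, against (28, 0) expected.
- **Bolt shut:** I slid the knob 70 mm until it reached its end stop with about 12 N. The knob then measured at bay y = 44 mm, against 45 expected when shut.
- **Other things on the bench:** nothing looked moved in the last pictures, and the gripper was clear of everything.

**Checks that failed or disagreed:**
- **Failed check:** the final re-measurement of the grip block found nothing, because the block was out of the wrist camera's view. The carrier's final position rests on the measurement from before the bolt was moved, plus the last picture.
- **Camera disagreement:** the top and wrist cameras differed by about 3 mm in x. I used the wrist camera's values, and the contacts with the stop and the bolt's end agreed with them.

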